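Put the seasonings back with their own kind

ROBOT

A 7-joint arm with a two-finger parallel gripper is mounted at the origin on a cart in front of the work surface, level with it; the furniture and walls round the work are solid. World frame = base frame: x ahead of the robot, y to its left, z up, the work surface at z = 0. Lengths are in m, angles in rad, forces in N, time in s.
With the tool pointing down it reaches from about 0.425 to 1.025 m from the base axis. Payload 3.6 kg.
Tool frame: the origin (TCP) lies at the very end of the fingers, on their centre line; the grasp point (between the pads) lies 19 mm behind it (robot.tcp_to_grasp is the z of the grasp point in the tool frame, in m); z points along the fingers, y is the line along which they close (so a half turn about z gives the same grasp; the last joint's range is limited). The gripper opens to 85 mm and grips with 20 to 120 N. Pads are 22 mm wide; open, the fingers measure 114 mm over their backs; the gripper's body (76 mm by 85 mm) begins 54 mm behind the grasp point. The pads swing forward as they close: fully open they stand 13 mm farther back than shut.
Start: joints at [1.181, 0.591, 0.048, 1.609, -0.033, 0.943, -0.034], TCP at [0.212, -0.693, 0.231] pointing down, gripper open.
Joint ranges: [-2.69, 2.69], [-0.47, 2.24], [-1.27, 1.36], [0.19, 2.51], [-1.53, 4.68], [0.08, 2.07], [-3.09, 3.09]. Speed limits (rad/s): [2.57, 2.57, 3.14, 3.14, 3.14, 3.14, 3.14].

INTERFACE

Orientations are given as a unit quaternion [w, x, y, z].
In Python, from rig import robot gives the robot as it stands.
- The arm moves only by the shell command python3 -m pendant 'ROWS' [OPENING] [FORCE]. ROWS is JSON, a list of rows, each an object with "offset": the shift along the world's x, y, z in mm, a list of three; "spin": the turn about the world's z in rad. In form: [{"offset": [x, y, z], "spin": spin}, ...]. A call has 1 to 20 rows; each row shifts and turns the commanded pose from where the row before left it; what a row does not reach is not made up. A row lasts 1/10 s, in which the tool goes at most 50 mm and 8.59 degrees, less where a joint would pass 70% of its speed; a pose out of reach is approached as far as the arm can. A call with a gripper value outside its range is refused whole. OPENING is the closure, from -1 (fully open) to 1 (shut), set as the call begins (- or left out, the last holds). The fingers move at their own pace and stop on an object; FORCE is the grip in N (left out, the last holds). Time passes only in rows, so rows that do not move let the fingers close. It gives the time, the measured TCP pose, the force, the opening and the grip force at its end, in the units of the state.
- robot.read_state(): the state, without advancing time (a new reading comes with each control period).
- robot.capture(name): name is "scene" or "top" or "wrist"; returns a dict with "img" (384x512x3 uint8, red, green, blue), "fx", "fy", "cx", "cy" (pixels), "world_to_cam" (4x4, takes a point from world to camera coordinates); the wrist camera has in their place "mount" (4x4, takes a point from camera to tool coordinates, whose origin is the TCP and whose axes are the flange's). Camera axes: x right, y down, z forward; pixel columns grow to the right and rows downward; lengths in m; the calibration is good to about 2 mm. A picture is of the moment at which its call begins: read the wrist's pose just before it. There is no depth.
- robot.finish_job(): hands the job in; it is judged then, once.
The state is a dict: "time": time; "joint_pos": joint angles; "dq": joint speeds; "effort": joint torques, N m; "ee_pos": TCP position; "ee_rot": TCP orientation; "force": force on the tool from outside, world axes, zero at the start; "wrist_torque": the same for the moment, N m; "finger_gap": finger opening in m; "grasp_force": force on a finger pad.
Only numpy, scipy, OpenCV 4.12 (cv2) and the standard library are available. Lean on these libraries where they do the work, as an engineer would, in place of code of your own. Each camera call takes 0.05 s, during which the arm holds its last target. There are 200 camera calls.

TASK

Cooking is over: put the five seasonings left standing on the stove and the worktop away with their own kind - the two small red-capped sauce bottles into the empty wells of the black wire caddy, the blue-capped shaker into an empty bay of the wooden block, and the two glass jars into the white enamel tray, one to a bay. Stand each one upright on the floor of its bay, without dropping it or knocking anything over, and leave the bottle and the shaker that are already put away where they are.

Things in the scene. Friction and masses are not known exactly. Their poses are not given: they have to be found in the camera images.
- bottle_caddy: Fixed black wire caddy with a steel floor for slim bottles, 150 (x) x 54 (y) x 50 mm high. Origin: centre of its underside; z up. Three wells in a row along its x, centred at x = -48, 0, +48 mm, y = 0, each 44 mm square inside, a 4 mm wire between; floor 8 mm above the origin. The well at +48 holds the blue-capped bottle; those at -48 and 0 are empty.
- shaker_block: Fixed brown wooden block for shakers, 150 (x) x 54 (y) x 30 mm high. Origin: centre of its underside; z up. Three bays in a row along its x, centred at x = -48, 0, +48 mm, y = 0, each 42 mm square inside, walls 6 mm; floor 6 mm above the origin. The middle bay holds the black-capped shaker; the outer two are empty, either will do.
- jar_tray: Fixed white enamel tray with a blue rim, 149 (x) x 77 (y) x 32 mm high. Origin: centre of its underside; z up. Two empty bays in a row along its x, centred at x = -36 and +36 mm, y = 0, each about 68 mm square inside, with a 3 mm divider; floor 4 mm above the origin. Either jar may go in either bay.
- blue_bottle: Sauce bottle already put away in the caddy, to be left there: pale, blue cap, 27 mm diameter, 138 mm tall. Origin: centre of its underside; z up. 
- black_shaker: Spice shaker already put away in the block, to be left there: pale grey, black cap, 24 mm diameter, 68 mm tall. Origin: centre of its underside; z up. 
- brown_bottle: Small sauce bottle, brown, red cap, 108 mm tall; stands upright on the stove top (8 mm lower than the worktop) in front of the burner. To grip it counts as 27 mm in diameter up to 87 mm, above that a cap of 18 mm. About 0.16 kg. Origin: centre of its underside; z up. 
- red_bottle: Small sauce bottle, dark red, red cap, 116 mm tall; stands upright on the worktop. To grip it counts as 27 mm in diameter up to 95 mm, above that a cap of 18 mm. About 0.16 kg. Origin: centre of its underside; z up. 
- blue_shaker: Spice shaker, pale grey with a blue cap, a straight cylinder of 26 mm diameter, 86 mm tall; stands upright on the stove top (8 mm lower than the worktop). About 0.09 kg. Origin: centre of its underside; z up. 
- nut_jar: Glass jar of nuts with a white lid, 52 mm in diameter, 85 mm tall (lid from 74 mm up, 48 mm in diameter); stands upright on the worktop. About 0.18 kg. Origin: centre of its underside; z up. 
- dark_jar: Glass jar with pale contents and a black lid, 51 mm in diameter, 85 mm tall (lid from 74 mm up, 52 mm in diameter); stands upright on the worktop. About 0.21 kg. Origin: centre of its underside; z up. 
There are look-alikes about, which are no part of the job. What is shaped like the blue_shaker but purple is not meant.

How it is judged:
At the end, for the whole second after the job is handed in: Both red-capped bottles in the caddy, the blue-capped shaker in the block, both jars in the tray, the two things already put away still in theirs: each within 12 mm of a bay centre along both axes, within 4 mm of its floor, tilted under 0.12 rad, at rest ((x of brown_bottle in the frame of bottle_caddy between -0.06 and -0.036 m or x of brown_bottle in the frame of bottle_caddy between -0.012 and 0.012 m) and y of brown_bottle in the frame of bottle_caddy between -0.012 and 0.012 m and z of brown_bottle in the frame of bottle_caddy between 0.004 and 0.012 m and angle between each of brown_bottle, red_bottle, blue_shaker, nut_jar, dark_jar, blue_bottle, black_shaker's own z axis and vertical below 0.12 rad and linear speed of each of brown_bottle, red_bottle, blue_shaker, nut_jar, dark_jar, blue_bottle, black_shaker below 0.02 m/s and angular speed of each of brown_bottle, red_bottle, blue_shaker, nut_jar, dark_jar, blue_bottle, black_shaker below 0.2 rad/s and (x of red_bottle in the frame of bottle_caddy between -0.06 and -0.036 m or x of red_bottle in the frame of bottle_caddy between -0.012 and 0.012 m) and y of red_bottle in the frame of bottle_caddy between -0.012 and 0.012 m and z of red_bottle in the frame of bottle_caddy between 0.004 and 0.012 m and (x of blue_shaker in the frame of shaker_block between -0.06 and -0.036 m or x of blue_shaker in the frame of shaker_block between 0.036 and 0.06 m) and y of blue_shaker in the frame of shaker_block between -0.012 and 0.012 m and z of blue_shaker in the frame of shaker_block between 0.002 and 0.01 m and (x of nut_jar in the frame of jar_tray between -0.048 and -0.024 m or x of nut_jar in the frame of jar_tray between 0.024 and 0.048 m) and y of nut_jar in the frame of jar_tray between -0.012 and 0.012 m and z of nut_jar in the frame of jar_tray between 0 and 0.008 m and (x of dark_jar in the frame of jar_tray between -0.048 and -0.024 m or x of dark_jar in the frame of jar_tray between 0.024 and 0.048 m) and y of dark_jar in the frame of jar_tray between -0.012 and 0.012 m and z of dark_jar in the frame of jar_tray between 0 and 0.008 m and x of blue_bottle in the frame of bottle_caddy between 0.036 and 0.06 m and y of blue_bottle in the frame of bottle_caddy between -0.012 and 0.012 m and z of blue_bottle in the frame of bottle_caddy between 0.004 and 0.012 m and x of black_shaker in the frame of shaker_block between -0.012 and 0.012 m and y of black_shaker in the frame of shaker_block between -0.012 and 0.012 m and z of black_shaker in the frame of shaker_block between 0.002 and 0.01 m); the robot touches nothing.
It fails at once if one of the five seasonings is dropped or flung (faster than 0.6 m/s with no finger touching it) ((linear speed of brown_bottle above 0.6 m/s and contact force between the fingers and brown_bottle below 0.05 N) or (linear speed of red_bottle above 0.6 m/s and contact force between the fingers and red_bottle below 0.05 N) or (linear speed of blue_shaker above 0.6 m/s and contact force between the fingers and blue_shaker below 0.05 N) or (linear speed of nut_jar above 0.6 m/s and contact force between the fingers and nut_jar below 0.05 N) or (linear speed of dark_jar above 0.6 m/s and contact force between the fingers and dark_jar below 0.05 N)).
It fails at once if one of the five seasonings falls over (tilts by more than 1 rad) (angle between any of brown_bottle, red_bottle, blue_shaker, nut_jar, dark_jar's own z axis and vertical above 1 rad).
It fails at once if the bottle or shaker already put away is taken out or tipped (moves by more than 30 mm or tilts by more than 0.35 rad) (distance of any of blue_bottle, black_shaker from where it was at the start of the episode above 0.03 m or angle between any of blue_bottle, black_shaker's own z axis and vertical above 0.35 rad).
It also fails if it takes over 120 s, if anything falls off the work surface, if the arm or the gripper's body presses on something with over 40 N, if the wrist force passes 120 N, or if a joint passes its speed limit or range.

## Working session

There is one attempt and no reset: what is moved stays moved. The work goes in short steps, Python scripts to look and compute and a shell command to move; the robot and the scene stay as the last step left them, time stands still between calls to the robot, and variables do not carry over. Pictures are saved under pics/ and viewed, at most 18 in all, crops included, and the job is handed in when it is done.

```bash
mkdir -p pics; ls
python3 - <<'E'
from rig import robot
import cv2,numpy as np
for n in("scene","top"):
    c=robot.capture(n); cv2.imwrite(f"pics/{n}0.png",cv2.cvtColor(c["img"],cv2.COLOR_RGB2BGR))
    print(n,c["fx"],c["fy"],c["cx"],c["cy"]);print(np.round(c["world_to_cam"],4).tolist())
s=robot.read_state();print(s["time"],s["ee_pos"],s["ee_rot"],s["finger_gap"],robot.tcp_to_grasp)
c=robot.capture("wrist");print(c["mount"])
E
```

```text
pics
scene 394.85940283250494 394.85940283250494 262.7424760656899 196.8019221333179
[[0.6201, -0.7842, 0.023, -0.3492], [-0.3302, -0.2875, -0.8991, 0.2144], [0.7117, 0.5499, -0.4372, 0.5962], [0.0, 0.0, 0.0, 1.0]]
top 377.93179200386425 377.93179200386425 257.00772398743516 189.4935805866084
[[-0.0102, -0.9999, -0.0129, -0.0347], [-0.9905, 0.0119, -0.1368, 0.4872], [0.1369, 0.0114, -0.9905, 0.9186], [0.0, 0.0, 0.0, 1.0]]
0.1 [ 0.21183131 -0.69258985  0.23026114] [-9.88818562e-04  9.89001957e-01  1.47898977e-01 -2.07867058e-04] 0.08536570979390898 -0.0187
[[-1.86640755e-05 -9.59464751e-01 -2.81828655e-01  7.18852361e-02]
 [ 9.99999906e-01 -1.40139472e-04  4.10869541e-04 -7.77571432e-04]
 [-4.33710161e-04 -2.81828620e-01  9.59464664e-01 -1.42757003e-01]
 [ 0.00000000e+00  0.00000000e+00  0.00000000e+00  1.00000000e+00]]
```

View pics/scene0.png

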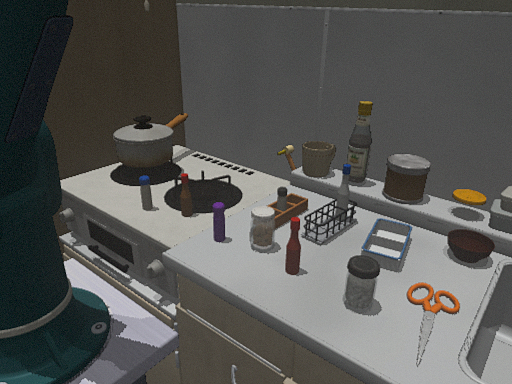

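View pics/top0.png

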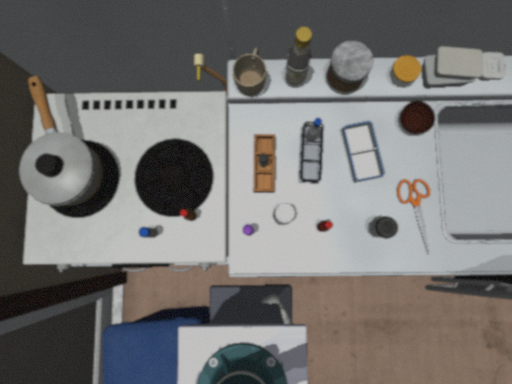

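The scene view shows the blue-capped shaker at (146,193), brown bottle at (186,195), red bottle at (293,247), nut jar at (262,228) and dark jar at (361,283). The purple shaker at (219,222) is the look-alike. It and the blue one share a shape, and the one on the stove with the blue cap is meant. In the top view these appear at (145,232), (185,213), (325,226), (285,213) and (384,227), with purple at (248,230). The block is at (264,163), the caddy at (312,152) and the tray at (363,151).

```bash
cat > h.py <<'E'
import cv2,numpy as np
from rig import robot
from scipy.spatial.transform import Rotation as Ro
def cam(n):
    if n=="wrist":
        s=robot.read_state(); c=robot.capture(n)
        q=s["ee_rot"]; T=np.eye(4); T[:3,:3]=Ro.from_quat([q[1],q[2],q[3],q[0]]).as_matrix(); T[:3,3]=s["ee_pos"]
        c["world_to_cam"]=np.linalg.inv(T@np.array(c["mount"]))
    else: c=robot.capture(n)
    return c
def ray(c,u,v):
    W=np.linalg.inv(c["world_to_cam"]); d=W[:3,:3]@[(u-c["cx"])/c["fx"],(v-c["cy"])/c["fy"],1]
    return W[:3,3],d
def onz(c,u,v,z):
    o,d=ray(c,u,v); return o+d*(z-o[2])/d[2]
def proj(c,p):
    q=c["world_to_cam"]@np.r_[p,1]; return np.array([c["fx"]*q[0]/q[2]+c["cx"],c["fy"]*q[1]/q[2]+c["cy"]])
def hsv(c): return cv2.cvtColor(c["img"],cv2.COLOR_RGB2HSV)
def save(c,n,box=None,k=1):
    im=cv2.cvtColor(c["img"],cv2.COLOR_RGB2BGR)
    if box: im=im[box[1]:box[3],box[0]:box[2]]
    cv2.imwrite(f"pics/{n}.png",cv2.resize(im,None,fx=k,fy=k,interpolation=cv2.INTER_CUBIC))
def blob(m,box):
    z=np.zeros(m.shape,np.uint8); x0,y0,x1,y1=box; z[y0:y1,x0:x1]=m[y0:y1,x0:x1].astype(np.uint8)
    n,l,st,ce=cv2.connectedComponentsWithStats(z); i=1+st[1:,4].argmax(); return ce[i],st[i]
E
python3 - <<'E'
from h import *
t=cam("top");h=hsv(t);H,S,V=cv2.split(h)
print("cam",np.linalg.inv(t["world_to_cam"])[:3,3])
red=((H<8)|(H>172))&(S>140)&(V>70); blue=(H>100)&(H<130)&(S>130)&(V>50)
for n,m,b,z in(("brown",red,(175,200,200,230),.09),("red",red,(310,215,340,240),.108),("blue",blue,(130,220,160,245),.07),("bluebottle",blue,(305,110,330,135),.13)):
    try:
        c,s=blob(m,b);print(n,c,s,onz(t,*c,z).round(4))
    except Exception as e: print(n,e)
c,s=blob((V<70),(365,210,405,245));print("dark",c,s,onz(t,*c,.085))
t2=blob((S>80)&(V>60)&(H<25),(245,125,285,200));print(t2)
print("tray guess",[onz(t,*p,.032).round(3).tolist() for p in((342,126),(371,122),(383,177),(353,182))])
save(t,"topc",(230,105,430,250),4); save(cam("scene"),"scc",(120,160,320,290),4)
E
```

```text
cam [ 0.35642351 -0.05097748  0.97609661]
brown [183.58181818 212.18181818] [179 209  10   8  55] [0.4271 0.1325 0.09  ]
red [327.16666667 224.66666667] [324 222   8   7  42] [ 0.3934 -0.2004  0.108 ]
blue [144.31818182 231.68181818] [140 228  10   8  66] [0.383  0.2301 0.07  ]
bluebottle [317.21875 122.0625 ] [315 119   6   7  32] [ 0.6291 -0.1821  0.13  ]
dark [383.83157895 226.83947368] [371 217  26  20 380] [ 0.38787504 -0.3364142   0.085     ]
(array([264.00585938, 163.43457031]), array([ 254,  135,   21,   57, 1024], dtype=int32))
tray guess [[0.649, -0.261, 0.032], [0.659, -0.336, 0.032], [0.515, -0.358, 0.032], [0.503, -0.282, 0.032]]
```

View pics/topc.png

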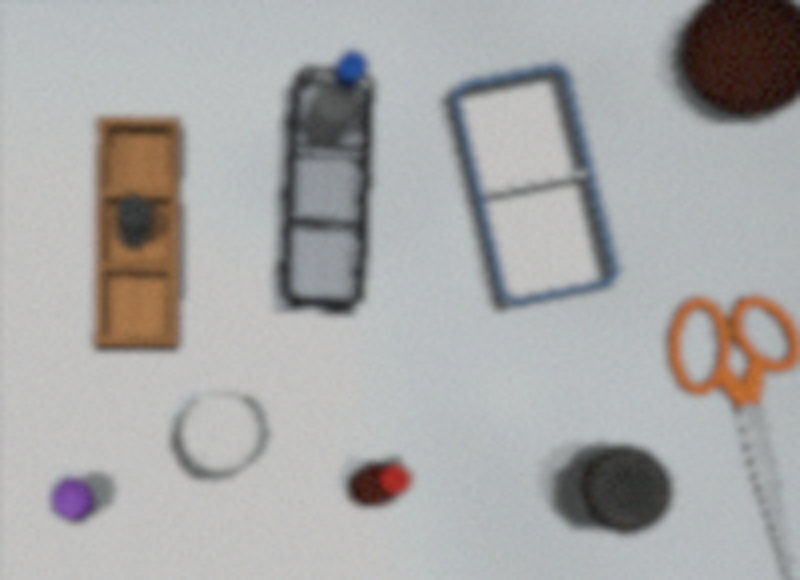

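View pics/scc.png

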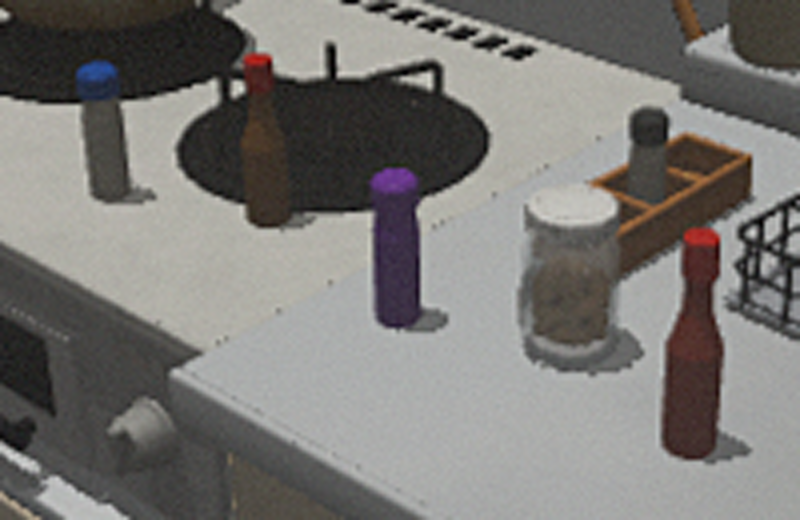

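The crops confirm it. The blue-capped grey shaker on the stove, crop (100,130), is the target. The purple one, crop (397,250), is the look-alike and stays. Next I'll use the wrist camera over the containers.

```bash
python3 -m pendant '[{"offset":[20,35,20],"spin":-0.05},{"offset":[24,42,20],"spin":-0.05},{"offset":[24,42,20],"spin":-0.05},{"offset":[24,42,20],"spin":-0.05},{"offset":[24,42,20],"spin":-0.05},{"offset":[24,42,0],"spin":-0.047},{"offset":[24,42,0],"spin":0},{"offset":[24,42,0],"spin":0},{"offset":[24,42,0],"spin":0},{"offset":[24,42,0],"spin":0},{"offset":[24,42,0],"spin":0},{"offset":[24,35,0],"spin":0},{"offset":[0,0,0],"spin":0},{"offset":[0,0,0],"spin":0},{"offset":[0,0,0],"spin":0},{"offset":[0,0,0],"spin":0}]' -1 40
python3 - <<'E'
from h import *
c=cam("wrist");save(c,"w1",k=1.5);np.save("w1.npy",c,allow_pickle=True)
E
```

```text
time: 1.85
ee_pos: [0.4906, -0.2127, 0.3276]
ee_rot: [0.0, 1.0, -0.002, -0.0]
force: [0.0, -0.4, 0.1]
finger_gap: 0.0856
grasp_force: 0.0
```

View pics/w1.png

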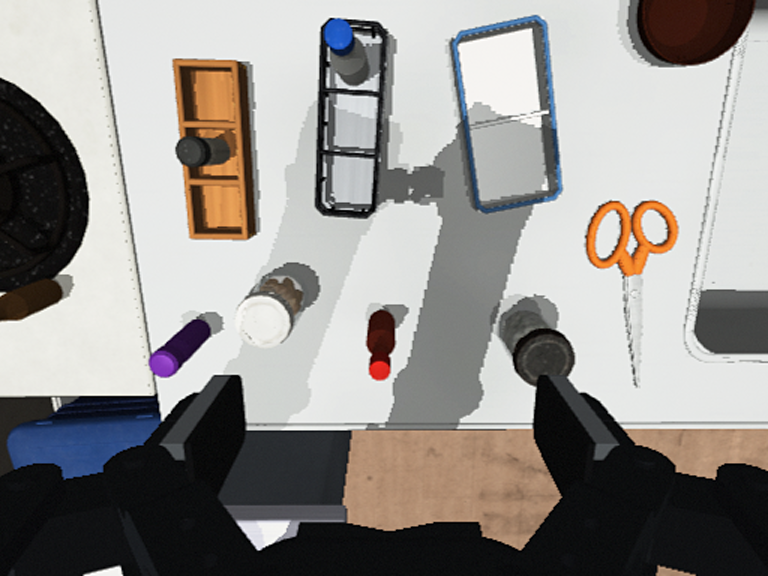

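The wrist view (1.5x) shows the block, caddy and tray clearly, with their rim corners measurable. Red cap is at (379,369), nut lid at (265,319) and dark lid at (543,356).

Run:
```python
from h import *
c=np.load("w1.npy",allow_pickle=True).item()
def rect(n,p,z,L):
    P=np.array([onz(c,u/1.5,v/1.5,z)[:2] for u,v in p]); a=(P[0]+P[1])/2-(P[2]+P[3])/2
    print(n,P.mean(0).round(4),"len",np.hypot(*a).round(4),"w",np.hypot(*((P[0]+P[3]-P[1]-P[2])/2)).round(4),"yaw",np.arctan2(a[1],a[0]).round(3))
    for s in(-1,1,0): print("   bay",s,(P.mean(0)+s*L*a/np.hypot(*a)).round(4))
rect("block",[(174,59),(239,61),(256,238),(192,240)],.03,.048)
rect("caddy",[(321,21),(386,23),(379,214),(317,213)],.05,.048)
rect("tray",[(452,33),(545,16),(562,197),(478,212)],.032,.036)
h=hsv(c);H,S,V=cv2.split(h)
red=((H<8)|(H>172))&(S>150)&(V>150)
ce,st=blob(red,(230,220,280,260));print("red",ce,st,onz(c,*ce,.113).round(4),onz(c,*ce,.105).round(4))
ce,st=blob((V>225)&(S<25),(150,190,200,235));print("nut",ce,st,onz(c,*ce,.084).round(4))
print("nut man",onz(c,265/1.5,319/1.5,.084).round(4),"dark",onz(c,543/1.5,356/1.5,.085).round(4))
# triangulate check red base top-of-glass: bodies
print("red body base ctr", onz(c,381/1.5,322/1.5,0).round(4))
```

```text
block [ 0.5585 -0.0632] len 0.1483 w 0.0556 yaw -0.002
   bay -1 [ 0.5105 -0.0631]
   bay 1 [ 0.6065 -0.0633]
   bay 0 [ 0.5585 -0.0632]
caddy [ 0.5826 -0.1818] len 0.1466 w 0.0514 yaw -0.056
   bay -1 [ 0.5347 -0.1791]
   bay 1 [ 0.6305 -0.1844]
   bay 0 [ 0.5826 -0.1818]
tray [ 0.586  -0.3146] len 0.1457 w 0.0747 yaw 0.19
   bay -1 [ 0.5507 -0.3214]
   bay 1 [ 0.6214 -0.3078]
   bay 0 [ 0.586  -0.3146]
red [252.66176471 246.48529412] [246 241  14  12 136] [ 0.3936 -0.2041  0.113 ] [ 0.3898 -0.2039  0.105 ]
nut [167.83321194 212.60597232] [ 150  190   43   45 1373] [ 0.4266 -0.0978  0.084 ]
nut man [ 0.4265 -0.1089  0.084 ] dark [ 0.3925 -0.3432  0.085 ]
red body base ctr [ 0.3932 -0.2042  0.    ]
```

```bash
python3 -m pendant '[{"offset":[-20,3,-23],"spin":0},{"offset":[-30,3,-35],"spin":0},{"offset":[-30,3,-35],"spin":0},{"offset":[-18,0,-30],"spin":0},{"offset":[0,0,0],"spin":0},{"offset":[0,0,0],"spin":0},{"offset":[0,0,0],"spin":0},{"offset":[0,0,0],"spin":0}]'
python3 - <<'E'
from h import *
c=cam("wrist");save(c,"w2",k=1.5);np.save("w2.npy",c,allow_pickle=True)
E
```

```text
time: 2.7
ee_pos: [0.3965, -0.2027, 0.2064]
ee_rot: [0.001, 1.0, 0.0, 0.002]
force: [-0.4, -0.9, -0.1]
finger_gap: 0.0851
grasp_force: 0.0
```

View pics/w2.png

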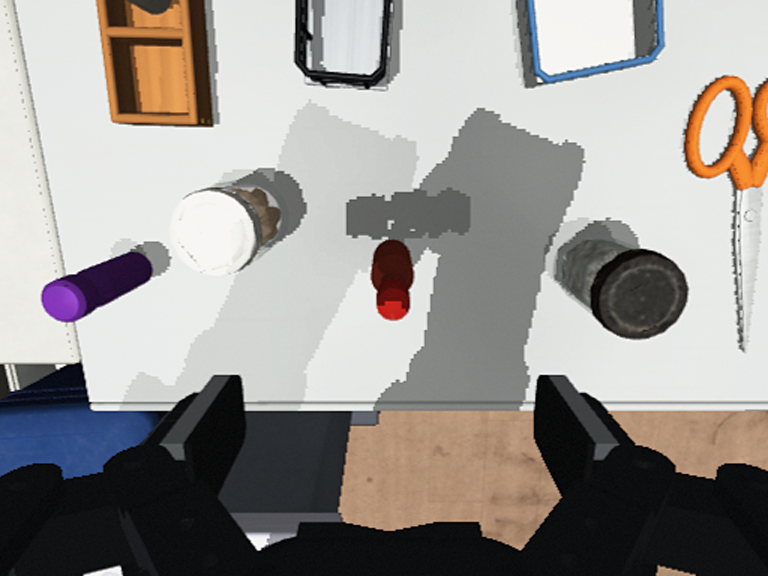

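Hover view (1.5x): red cap's top face is at (393,305), nut lid at (214,231) and dark lid at (640,293).

Run:
```python
from h import *
c=np.load("w2.npy",allow_pickle=True).item(); t=cam("top")
for n,u,v,z in(("red",393,304,.116),("nut",214,231,.085),("dark",640,293,.085)):
    p=onz(c,u/1.5,v/1.5,z); print(n,p.round(4),"top px",proj(t,p).round(1))
print("red base far edge",onz(c,393/1.5,241/1.5,.08).round(4))
a=onz(c,540/1.5,82/1.5,.032);b=onz(c,662/1.5,57/1.5,.032);print("tray near edge",a,b,np.arctan2((a-b)[1],(a-b)[0])-np.pi/2)
a=onz(c,305/1.5,73/1.5,.05);b=onz(c,386/1.5,77/1.5,.05);print("caddy near",a,b)
a=onz(c,112/1.5,122/1.5,.03);b=onz(c,201/1.5,124/1.5,.03);print("block near",a,b)
```

```text
red [ 0.3944 -0.2043  0.116 ] top px [329.4 224. ]
nut [ 0.4261 -0.1077  0.085 ] top px [285.6 211.6]
dark [ 0.3911 -0.3433  0.085 ] top px [386.7 225.4]
red base far edge [ 0.4198 -0.2046  0.08  ]
tray near edge [ 0.50749179 -0.29299122  0.032     ] [ 0.52122129 -0.36408906  0.032     ] 0.19075910878417623
caddy near [ 0.50986216 -0.15518662  0.05      ] [ 0.50780266 -0.20072793  0.05      ]
block near [ 0.48487012 -0.03211671  0.03      ] [ 0.4837165  -0.08668826  0.03      ]
```

```bash
python3 -m pendant '[{"offset":[-1,-1,-20],"spin":0},{"offset":[-1,0,-40],"spin":0},{"offset":[0,0,-40],"spin":0},{"offset":[0,0,-25],"spin":0},{"offset":[0,0,-12],"spin":0},{"offset":[0,0,-3],"spin":0},{"offset":[0,0,0],"spin":0},{"offset":[0,0,0],"spin":0},{"offset":[0,0,0],"spin":0},{"offset":[0,0,0],"spin":0}]'
```

```text
time: 3.8
ee_pos: [0.3923, -0.2031, 0.0655]
ee_rot: [0.0, 1.0, -0.0, 0.001]
force: [-0.6, 0.7, -0.1]
finger_gap: 0.0857
grasp_force: 0.0
```

```bash
python3 -m pendant '[{"offset":[2,-1,0],"spin":0},{"offset":[0,0,0],"spin":0},{"offset":[0,0,0],"spin":0},{"offset":[0,0,0],"spin":0},{"offset":[0,0,0],"spin":0},{"offset":[0,0,0],"spin":0},{"offset":[0,0,0],"spin":0},{"offset":[0,0,0],"spin":0},{"offset":[0,0,0],"spin":0},{"offset":[0,0,0],"spin":0}]' 1 40
```

```text
time: 4.8
ee_pos: [0.3938, -0.204, 0.0648]
ee_rot: [0.0, 1.0, -0.0, 0.0]
force: [-1.0, -1.5, 4.9]
finger_gap: 0.0259
grasp_force: 39.1
```

```bash
python3 -m pendant '[{"offset":[0,0,10],"spin":0},{"offset":[0,0,25],"spin":0},{"offset":[0,0,35],"spin":0},{"offset":[0,0,25],"spin":0},{"offset":[14,2,7],"spin":-0.01},{"offset":[30,4,0],"spin":-0.01},{"offset":[40,5,0],"spin":-0.01},{"offset":[40,5,0],"spin":-0.01},{"offset":[35,4,0],"spin":-0.01},{"offset":[18,2,0],"spin":-0.005},{"offset":[7,0,0],"spin":0},{"offset":[0,0,0],"spin":0},{"offset":[0,0,0],"spin":0},{"offset":[0,0,0],"spin":0},{"offset":[0,0,0],"spin":0},{"offset":[0,0,0],"spin":0}]'
python3 - <<'E'
from h import *
c=cam("wrist");save(c,"w3",k=1.5);np.save("w3.npy",c,allow_pickle=True)
E
```

```text
time: 6.4
ee_pos: [0.577, -0.1821, 0.1669]
ee_rot: [0.0, 1.0, -0.028, -0.0]
force: [-0.1, -0.3, -2.4]
finger_gap: 0.026
grasp_force: 39.6
```

View pics/w3.png

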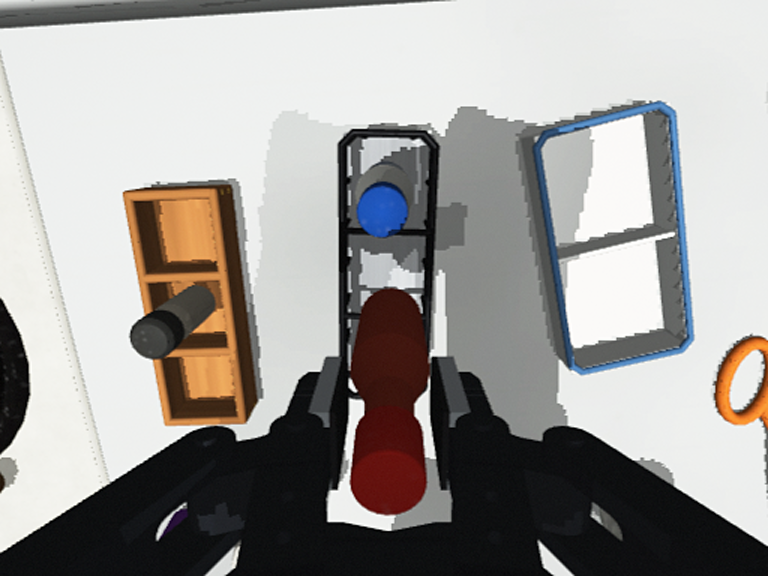

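Held red bottle is upright. The caddy's far rim is at (340..438,131), the blue cap at (382,209), and the tray and block are fully visible.

Run:
```python
from h import *
c=np.load("w3.npy",allow_pickle=True).item()
g=lambda u,v,z:onz(c,u/1.5,v/1.5,z)[:2].round(4)
print("caddy far",g(339,130,.05),g(439,130,.05),"wire",g(347,231,.05),g(433,231,.05),"cap",g(382,210,.146))
def rect(n,p,z):
    P=np.array([g(u,v,z) for u,v in p]); a=(P[0]+P[1])/2-(P[2]+P[3])/2
    print(n,P.mean(0).round(4),np.hypot(*a).round(4),np.arctan2(a[1],a[0]).round(3))
rect("block",[(124,191),(231,186),(247,423),(165,425)],.03)
rect("tray",[(535,133),(674,101),(693,350),(575,374)],.032)
print("held cap",g(388,483,.219))
```

```text
caddy far [ 0.659 -0.161] [ 0.6562 -0.2112] wire [ 0.6079 -0.161 ] [ 0.6054 -0.2066] cap [ 0.6293 -0.1821]
block [ 0.5596 -0.0624] 0.1489 -0.054
tray [ 0.5863 -0.315 ] 0.1466 0.191
held cap [ 0.579  -0.1813]
```

```bash
python3 -m pendant '[{"offset":[0,0,-15],"spin":0},{"offset":[0,0,-25],"spin":0},{"offset":[0,0,-25],"spin":0},{"offset":[0,0,-15],"spin":0},{"offset":[0,0,-8],"spin":0},{"offset":[0,0,-3],"spin":0},{"offset":[0,0,0],"spin":0},{"offset":[0,0,0],"spin":0},{"offset":[0,0,0],"spin":0}]'
```

```text
time: 7.35
ee_pos: [0.5785, -0.182, 0.0767]
ee_rot: [0.0, 1.0, -0.028, 0.001]
force: [-0.6, 0.4, -0.5]
finger_gap: 0.0256
grasp_force: 39.6
```

```bash
python3 -m pendant '[{"offset":[0,0,-2],"spin":0},{"offset":[0,0,-1],"spin":0},{"offset":[0,0,-1],"spin":0},{"offset":[0,0,0],"spin":0},{"offset":[0,0,0],"spin":0}]'
```

```text
time: 7.85
ee_pos: [0.5782, -0.1819, 0.0729]
ee_rot: [0.0, 1.0, -0.028, 0.0]
force: [-1.8, 0.7, 5.7]
finger_gap: 0.0259
grasp_force: 40.5
```

```bash
python3 -m pendant '[{"offset":[0,0,0],"spin":0},{"offset":[0,0,0],"spin":0},{"offset":[0,0,0],"spin":0},{"offset":[0,0,0],"spin":0},{"offset":[0,0,0],"spin":0},{"offset":[0,0,15],"spin":0},{"offset":[0,0,30],"spin":0},{"offset":[0,0,40],"spin":0},{"offset":[0,0,40],"spin":0},{"offset":[-5,10,15],"spin":0}]' -0.4 40
python3 -m pendant '[{"offset":[-20,42,0],"spin":0},{"offset":[-20,42,0],"spin":0.02},{"offset":[-20,42,0],"spin":0.02},{"offset":[-20,42,0],"spin":0.015},{"offset":[-20,42,0],"spin":0},{"offset":[-18,42,0],"spin":0},{"offset":[-18,40,0],"spin":0},{"offset":[-7,12,0],"spin":0},{"offset":[0,0,0],"spin":0},{"offset":[0,0,0],"spin":0},{"offset":[0,0,0],"spin":0},{"offset":[0,0,0],"spin":0}]' -1
python3 - <<'E'
from h import *
c=cam("wrist");save(c,"w4",k=1.5);np.save("w4.npy",c,allow_pickle=True)
E
```

```text
time: 8.85
ee_pos: [0.5757, -0.1741, 0.2172]
ee_rot: [0.001, 1.0, -0.029, 0.005]
force: [0.8, -0.7, 0.3]
finger_gap: 0.0597
grasp_force: 0.0
time: 10.05
ee_pos: [0.4303, 0.1307, 0.2117]
ee_rot: [0.0, 1.0, -0.002, 0.0]
force: [-0.8, -0.2, 0.1]
finger_gap: 0.0855
grasp_force: 0.0
```

View pics/w4.png

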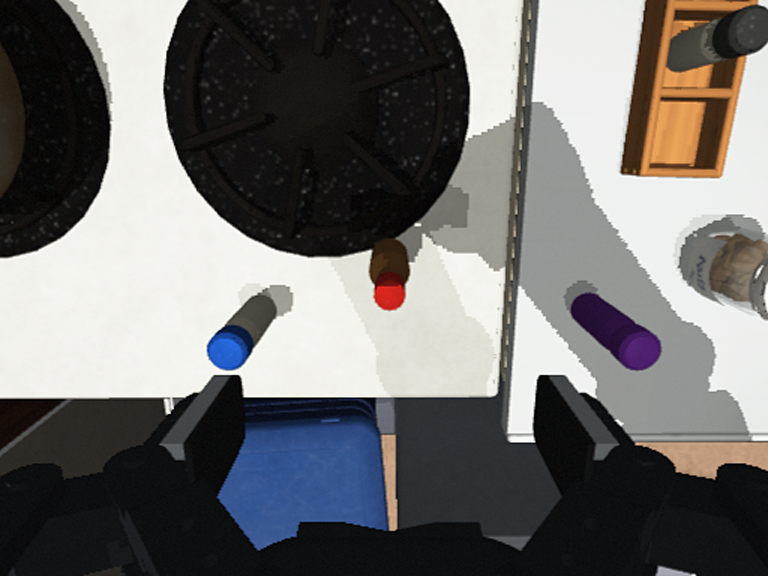

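Brown bottle's cap is at (390,295), the blue shaker's cap at (231,350), and the purple look-alike at (640,350). The grate prongs lie beyond the bottle.

Run:
```python
from h import *
c=np.load("w4.npy",allow_pickle=True).item()
g=lambda u,v,z:onz(c,u/1.5,v/1.5,z)[:2].round(4)
print("brown",g(390,295,.1),"base far edge",g(390,240,.03),"blue",g(231,350,.078),"shaker base ctr approx",g(270,306,-.008),"grate prong tip",g(408,190,.02))
```

```text
brown [0.4261 0.1306] base far edge [0.4436 0.1303] blue [0.3851 0.2273] shaker base ctr approx [0.3854 0.2235] grate prong tip [0.4756 0.1182]
```

```bash
python3 -m pendant '[{"offset":[-2,0,-20],"spin":0},{"offset":[-2,0,-40],"spin":0},{"offset":[0,0,-40],"spin":0},{"offset":[0,0,-35],"spin":0},{"offset":[0,0,-20],"spin":0},{"offset":[0,0,-8],"spin":0},{"offset":[0,0,0],"spin":0},{"offset":[0,0,0],"spin":0},{"offset":[0,0,0],"spin":0},{"offset":[0,0,0],"spin":0}]'
```

```text
time: 11.1
ee_pos: [0.4265, 0.1324, 0.0498]
ee_rot: [-0.0, 1.0, -0.0, 0.001]
force: [0.5, -0.6, -0.7]
finger_gap: 0.0855
grasp_force: 0.0
```

```bash
python3 -m pendant '[{"offset":[0,-2,-1],"spin":0},{"offset":[0,0,0],"spin":0},{"offset":[0,0,0],"spin":0},{"offset":[0,0,0],"spin":0},{"offset":[0,0,0],"spin":0},{"offset":[0,0,0],"spin":0},{"offset":[0,0,0],"spin":0},{"offset":[0,0,0],"spin":0},{"offset":[0,0,0],"spin":0},{"offset":[0,0,0],"spin":0}]' 1 40
```

```text
time: 12.1
ee_pos: [0.4258, 0.1303, 0.0479]
ee_rot: [-0.0, 1.0, -0.0, 0.0]
force: [-0.8, 0.4, 5.0]
finger_gap: 0.026
grasp_force: 39.1
```

```bash
python3 -m pendant '[{"offset":[0,0,10],"spin":0},{"offset":[0,0,25],"spin":0},{"offset":[0,0,40],"spin":0},{"offset":[0,0,35],"spin":0},{"offset":[5,-15,17],"spin":0},{"offset":[10,-30,0],"spin":-0.01},{"offset":[14,-40,0],"spin":-0.01},{"offset":[14,-40,0],"spin":-0.01},{"offset":[14,-40,0],"spin":-0.01},{"offset":[14,-40,0],"spin":-0.01},{"offset":[14,-40,0],"spin":-0.005},{"offset":[12,-35,0],"spin":0},{"offset":[8,-20,0],"spin":0},{"offset":[3,-10,0],"spin":0},{"offset":[0,0,0],"spin":0},{"offset":[0,0,0],"spin":0},{"offset":[0,0,0],"spin":0},{"offset":[0,0,0],"spin":0}]'
python3 - <<'E'
from h import *
c=cam("wrist");save(c,"w5",k=1.5);np.save("w5.npy",c,allow_pickle=True)
E
```

```text
time: 13.9
ee_pos: [0.5334, -0.178, 0.1747]
ee_rot: [-0.0, 1.0, -0.026, -0.0]
force: [0.6, 0.4, -1.3]
finger_gap: 0.0261
grasp_force: 39.6
```

View pics/w5.png

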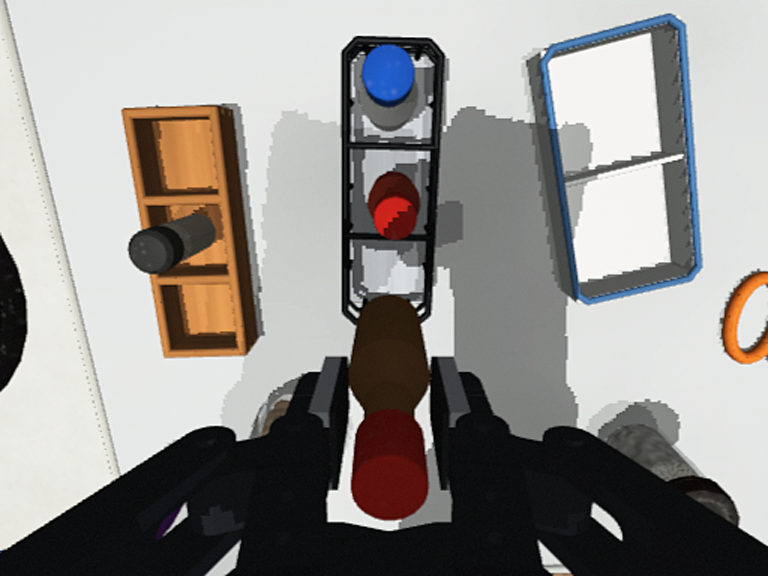

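The red bottle stands upright in the middle well and the brown one is held over the near well. Lowering.

```bash
python3 -m pendant '[{"offset":[1,-1,-15],"spin":0},{"offset":[0,0,-30],"spin":0},{"offset":[0,0,-30],"spin":0},{"offset":[0,0,-18],"spin":0},{"offset":[0,0,-10],"spin":0},{"offset":[0,0,-3],"spin":0},{"offset":[0,0,-2],"spin":0},{"offset":[0,0,0],"spin":0},{"offset":[0,0,0],"spin":0},{"offset":[0,0,0],"spin":0}]'
```

```text
time: 14.95
ee_pos: [0.5353, -0.181, 0.0675]
ee_rot: [0.0, 1.0, -0.028, 0.001]
force: [-0.1, -0.3, -2.3]
finger_gap: 0.0257
grasp_force: 39.6
```

Contact expected at about 0.064. After release I'll lift and go to the blue shaker (0.385, 0.227).

```bash
python3 -m pendant '[{"offset":[0,0,-2],"spin":0},{"offset":[0,0,-1],"spin":0},{"offset":[0,0,-1],"spin":0},{"offset":[0,0,0],"spin":0},{"offset":[0,0,0],"spin":0}]'
```

```text
time: 15.45
ee_pos: [0.5349, -0.1809, 0.0634]
ee_rot: [0.0, 1.0, -0.028, 0.0]
force: [-1.4, 0.6, 4.7]
finger_gap: 0.0258
grasp_force: 40.3
```

```bash
python3 -m pendant '[{"offset":[0,0,0],"spin":0},{"offset":[0,0,0],"spin":0},{"offset":[0,0,0],"spin":0},{"offset":[0,0,0],"spin":0},{"offset":[0,0,0],"spin":0},{"offset":[0,0,15],"spin":0},{"offset":[0,0,30],"spin":0},{"offset":[0,0,40],"spin":0},{"offset":[0,0,40],"spin":0},{"offset":[0,10,12],"spin":0}]' -0.4 40
python3 -m pendant '[{"offset":[-10,30,0],"spin":0},{"offset":[-10,42,0],"spin":0.02},{"offset":[-12,42,0],"spin":0.02},{"offset":[-14,42,0],"spin":0.015},{"offset":[-16,42,0],"spin":0},{"offset":[-18,42,0],"spin":0},{"offset":[-18,42,0],"spin":0},{"offset":[-18,42,0],"spin":0},{"offset":[-18,40,0],"spin":0},{"offset":[-13,26,0],"spin":0},{"offset":[-3,8,0],"spin":0},{"offset":[0,0,0],"spin":0},{"offset":[0,0,0],"spin":0},{"offset":[0,0,0],"spin":0},{"offset":[0,0,0],"spin":0}]' -1
python3 - <<'E'
from h import *
c=cam("wrist");save(c,"w6",k=1.5)
H,S,V=cv2.split(hsv(c)); ce,st=blob((H>100)&(H<130)&(S>130)&(V>110),(190,150,330,260)); print(ce,st,onz(c,*ce,.076).round(4),onz(c,st[0]+st[2]/2,st[1]+st[3]-st[2]/2,.078).round(4))
E
```

```text
time: 16.45
ee_pos: [0.5372, -0.173, 0.205]
ee_rot: [0.001, 1.0, -0.029, 0.004]
force: [0.9, -0.4, -0.7]
finger_gap: 0.06
grasp_force: 0.0
time: 17.95
ee_pos: [0.3853, 0.2256, 0.1996]
ee_rot: [0.0, 1.0, -0.002, -0.0]
force: [0.5, -1.0, 0.7]
finger_gap: 0.0854
grasp_force: 0.0
[253.07568807 193.17431193] [240 182  29  22 436] [0.3807 0.2314 0.076 ] [0.3845 0.2301 0.078 ]
```

View pics/w6.png

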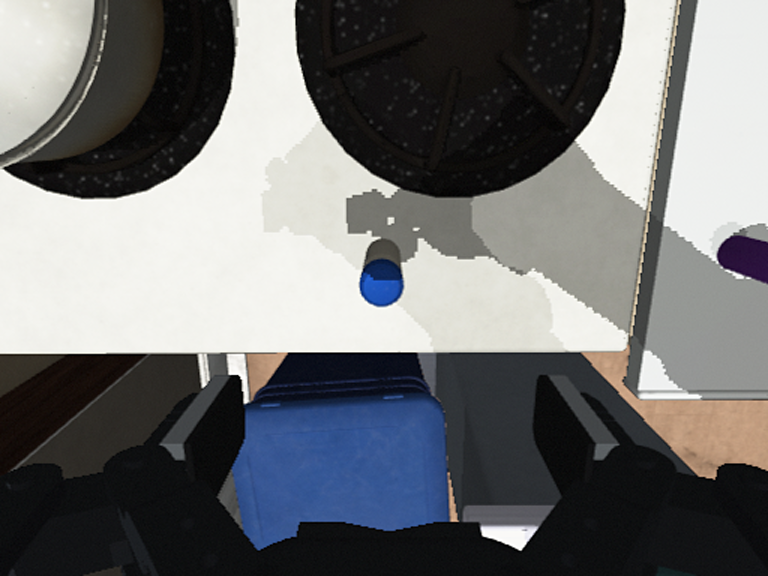

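The blue-capped shaker is at (382,285), about 3 mm left of the finger centre line. Descending.

```bash
python3 -m pendant '[{"offset":[0,2,-20],"spin":0},{"offset":[0,1,-40],"spin":0},{"offset":[0,0,-40],"spin":0},{"offset":[0,0,-37],"spin":0},{"offset":[0,0,-20],"spin":0},{"offset":[0,0,-8],"spin":0},{"offset":[0,0,-2],"spin":0},{"offset":[0,0,0],"spin":0},{"offset":[0,0,0],"spin":0},{"offset":[0,0,0],"spin":0}]'
python3 -m pendant '[{"offset":[0,0,0],"spin":0},{"offset":[0,0,0],"spin":0},{"offset":[0,0,0],"spin":0},{"offset":[0,0,0],"spin":0},{"offset":[0,0,0],"spin":0},{"offset":[0,0,0],"spin":0},{"offset":[0,0,0],"spin":0},{"offset":[0,0,0],"spin":0},{"offset":[0,0,0],"spin":0},{"offset":[0,0,0],"spin":0}]' 1 30
```

```text
time: 19.0
ee_pos: [0.3854, 0.2305, 0.0337]
ee_rot: [-0.001, 1.0, -0.0, 0.001]
force: [-0.1, 0.8, 0.4]
finger_gap: 0.0857
grasp_force: 0.0
time: 20.0
ee_pos: [0.3848, 0.2301, 0.0328]
ee_rot: [0.0, 1.0, -0.0, 0.0]
force: [-1.0, 0.4, 5.6]
finger_gap: 0.0244
grasp_force: 29.3
```

```bash
python3 -m pendant '[{"offset":[0,0,10],"spin":0},{"offset":[0,0,25],"spin":0},{"offset":[0,0,40],"spin":0},{"offset":[5,-10,35],"spin":0},{"offset":[12,-25,10],"spin":-0.01},{"offset":[17,-40,0],"spin":-0.01},{"offset":[17,-40,0],"spin":-0.01},{"offset":[17,-40,0],"spin":0},{"offset":[17,-40,0],"spin":0},{"offset":[17,-40,0],"spin":0},{"offset":[14,-35,0],"spin":0},{"offset":[8,-17,0],"spin":0},{"offset":[2,-5,0],"spin":0},{"offset":[0,0,0],"spin":0},{"offset":[0,0,0],"spin":0},{"offset":[0,0,0],"spin":0},{"offset":[0,0,0],"spin":0}]'
python3 - <<'E'
from h import *
c=cam("wrist");save(c,"w7",k=1.5);np.save("w7.npy",c,allow_pickle=True)
E
```

```text
time: 21.7
ee_pos: [0.5103, -0.0603, 0.1528]
ee_rot: [-0.0, 1.0, -0.014, -0.0]
force: [0.6, 0.1, -0.2]
finger_gap: 0.0244
grasp_force: 29.6
```

View pics/w7.png

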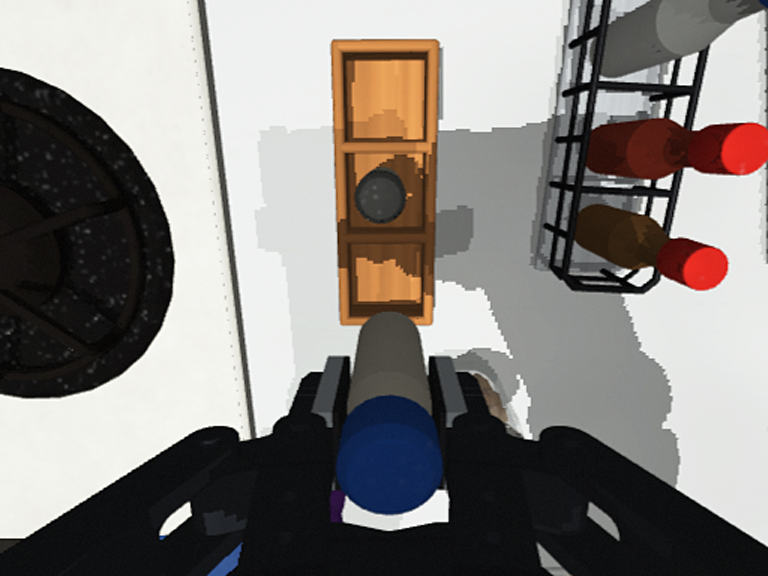

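The block is seen straight on, outer rim (332,40)-(440,40)-(434,324)-(340,325). Both bottles stand upright in the caddy.

Run:
```python
from h import *
c=np.load("w7.npy",allow_pickle=True).item()
P=np.array([onz(c,u/1.5,v/1.5,.03)[:2] for u,v in((332,40),(440,40),(434,324),(340,325))]);a=(P[0]+P[1]-P[2]-P[3])/2
print(P.mean(0),np.hypot(*a),np.arctan2(a[1],a[0]),P.mean(0)-.048*a/np.hypot(*a),onz(c,390/1.5,462/1.5,.2))
```

```text
[ 0.55905674 -0.05978585] 0.14803644163717747 -0.025318151528540816 [ 0.51107212 -0.05857071] [ 0.51412592 -0.05995424  0.2       ]
```

```bash
python3 -m pendant '[{"offset":[0,1,-15],"spin":0},{"offset":[0,0,-30],"spin":0},{"offset":[0,0,-28],"spin":0},{"offset":[0,0,-17],"spin":0},{"offset":[0,0,-8],"spin":0},{"offset":[0,0,-3],"spin":0},{"offset":[0,0,-2],"spin":0},{"offset":[0,0,0],"spin":0},{"offset":[0,0,0],"spin":0},{"offset":[0,0,0],"spin":0}]'
```

```text
time: 22.75
ee_pos: [0.5112, -0.0609, 0.0504]
ee_rot: [0.0, 1.0, -0.015, 0.001]
force: [-0.9, -0.3, -1.3]
finger_gap: 0.0243
grasp_force: 29.6
```

```bash
python3 -m pendant '[{"offset":[0,0,-2],"spin":0},{"offset":[0,0,-1],"spin":0},{"offset":[0,0,-1],"spin":0},{"offset":[0,0,0],"spin":0},{"offset":[0,0,0],"spin":0}]'
```

```text
time: 23.25
ee_pos: [0.5108, -0.0609, 0.0464]
ee_rot: [0.0, 1.0, -0.015, 0.0]
force: [-2.2, 0.0, 6.4]
finger_gap: 0.0247
grasp_force: 30.3
```

```bash
python3 -m pendant '[{"offset":[0,0,0],"spin":0},{"offset":[0,0,0],"spin":0},{"offset":[0,0,0],"spin":0},{"offset":[0,0,0],"spin":0},{"offset":[0,0,0],"spin":0},{"offset":[0,0,15],"spin":0},{"offset":[0,0,30],"spin":0},{"offset":[0,0,40],"spin":0},{"offset":[0,0,40],"spin":0},{"offset":[-5,-3,25],"spin":0},{"offset":[-25,-14,0],"spin":0.015},{"offset":[-35,-18,0],"spin":0.015},{"offset":[-20,-12,0],"spin":0},{"offset":[0,0,0],"spin":0},{"offset":[0,0,0],"spin":0},{"offset":[0,0,0],"spin":0},{"offset":[0,0,0],"spin":0}]' -0.4 40
python3 - <<'E'
from h import *
c=cam("wrist");save(c,"w8",k=1.5);np.save("w8.npy",c,allow_pickle=True)
E
```

```text
time: 24.95
ee_pos: [0.4271, -0.1072, 0.1958]
ee_rot: [-0.0, 1.0, 0.001, 0.001]
force: [-0.1, -0.5, -0.2]
finger_gap: 0.0594
grasp_force: 0.0
```

View pics/w8.png

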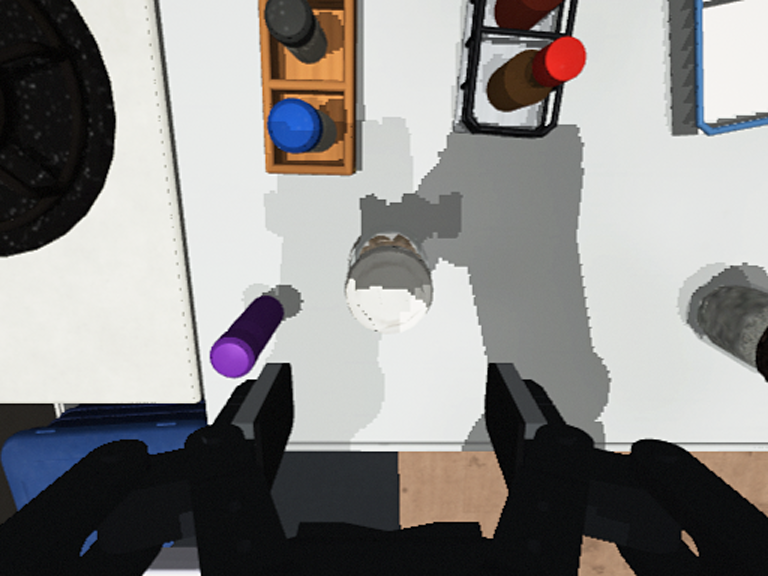

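The shaker is upright in its near bay. The nut jar's lid is centred at (390,291), nearly on the finger line.

```bash
python3 - <<'E'
from h import *
c=np.load("w8.npy",allow_pickle=True).item()
print(onz(c,390/1.5,291/1.5,.085),onz(c,232/1.5,357/1.5,.086))
E
python3 -m pendant '[{"offset":[0,0,0],"spin":0},{"offset":[0,0,0],"spin":0},{"offset":[0,0,-15],"spin":0},{"offset":[0,0,-30],"spin":0}]' -1 40
```

```text
[ 0.42551796 -0.10718568  0.085     ] [ 0.3873998 -0.0191384  0.086    ]
time: 25.4
ee_pos: [0.4281, -0.1081, 0.1518]
ee_rot: [0.001, 1.0, -0.0, 0.003]
force: [0.5, -0.1, 0.1]
finger_gap: 0.0854
grasp_force: 0.0
```

```bash
python3 -m pendant '[{"offset":[-1,0,-30],"spin":0},{"offset":[0,0,-30],"spin":0},{"offset":[0,0,-28],"spin":0},{"offset":[0,0,-17],"spin":0},{"offset":[0,0,-8],"spin":0},{"offset":[0,0,-2],"spin":0},{"offset":[0,0,0],"spin":0},{"offset":[0,0,0],"spin":0},{"offset":[0,0,0],"spin":0}]'
python3 -m pendant '[{"offset":[0,0,0],"spin":0},{"offset":[0,0,0],"spin":0},{"offset":[0,0,0],"spin":0},{"offset":[0,0,0],"spin":0},{"offset":[0,0,0],"spin":0},{"offset":[0,0,0],"spin":0},{"offset":[0,0,0],"spin":0},{"offset":[0,0,0],"spin":0}]' 1 40
```

```text
time: 26.3
ee_pos: [0.4253, -0.108, 0.0365]
ee_rot: [0.0, 1.0, -0.0, 0.001]
force: [1.4, -0.1, 0.3]
finger_gap: 0.0852
grasp_force: 0.0
time: 27.1
ee_pos: [0.4249, -0.1078, 0.0364]
ee_rot: [0.0, 1.0, 0.0, 0.0]
force: [-1.4, 0.3, 8.3]
finger_gap: 0.0503
grasp_force: 40.0
```

```bash
python3 -m pendant '[{"offset":[0,0,10],"spin":0},{"offset":[0,0,25],"spin":0},{"offset":[0,0,40],"spin":0},{"offset":[0,0,35],"spin":0},{"offset":[0,-15,15],"spin":0},{"offset":[2,-30,0],"spin":0.02},{"offset":[4,-38,0],"spin":0.03},{"offset":[6,-38,0],"spin":0.03},{"offset":[12,-38,0],"spin":0.03},{"offset":[25,-26,0],"spin":0.03},{"offset":[36,-15,0],"spin":0.03},{"offset":[36,0,0],"spin":0.02},{"offset":[36,0,0],"spin":0},{"offset":[25,0,0],"spin":0},{"offset":[11,0,0],"spin":0},{"offset":[3,0,0],"spin":0},{"offset":[0,0,0],"spin":0},{"offset":[0,0,0],"spin":0},{"offset":[0,0,0],"spin":0},{"offset":[0,0,0],"spin":0}]'
python3 - <<'E'
from h import *
c=cam("wrist");save(c,"w9",k=1.5);np.save("w9.npy",c,allow_pickle=True)
E
```

```text
time: 29.1
ee_pos: [0.6196, -0.3082, 0.1608]
ee_rot: [0.0, 0.996, 0.094, -0.0]
force: [-0.0, -0.8, -2.1]
finger_gap: 0.0501
grasp_force: 42.3
```

View pics/w9.png

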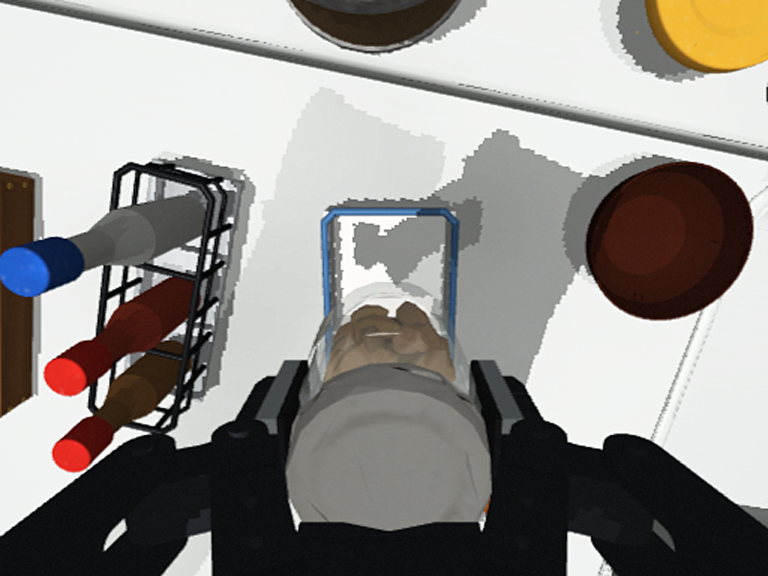

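The tray is square to the tool. Its far rim runs from (322,210) to (459,210), centred on the jar.

```bash
python3 - <<'E'
from h import *
c=np.load("w9.npy",allow_pickle=True).item()
a=onz(c,322/1.5,209/1.5,.032);b=onz(c,459/1.5,209/1.5,.032);m=(a+b)/2;d=(a-b)[:2];d/=np.hypot(*d);e=np.array([d[1],-d[0]])
print(a,b,e,"far bay",m[:2]-e*.0385,"near",m[:2]-e*.1105)
E
python3 -m pendant '[{"offset":[0,0,-15],"spin":0},{"offset":[0,0,-30],"spin":0},{"offset":[0,0,-28],"spin":0},{"offset":[0,0,-10],"spin":0},{"offset":[0,0,0],"spin":0},{"offset":[0,0,0],"spin":0}]'
```

```text
[ 0.65194744 -0.26409356  0.032     ] [ 0.66608122 -0.33800592  0.032     ] [0.98220339 0.18782039] far bay [ 0.6211995  -0.30828083] near [ 0.55048085 -0.32180389]
time: 29.75
ee_pos: [0.6214, -0.308, 0.0781]
ee_rot: [0.0, 0.995, 0.095, 0.0]
force: [0.5, 0.2, -1.2]
finger_gap: 0.0501
grasp_force: 42.3
```

```bash
python3 -m pendant '[{"offset":[0,0,-17],"spin":0},{"offset":[0,0,-12],"spin":0},{"offset":[0,0,-4],"spin":0},{"offset":[0,0,-2],"spin":0},{"offset":[0,0,-1],"spin":0},{"offset":[0,0,-1],"spin":0},{"offset":[0,0,0],"spin":0},{"offset":[0,0,0],"spin":0},{"offset":[0,0,0],"spin":0}]'
```

```text
time: 30.65
ee_pos: [0.6209, -0.3079, 0.041]
ee_rot: [0.0, 0.996, 0.095, 0.0]
force: [-0.2, 0.5, -1.0]
finger_gap: 0.0498
grasp_force: 42.3
```

```bash
python3 -m pendant '[{"offset":[0,0,-1],"spin":0},{"offset":[0,0,-0.5],"spin":0},{"offset":[0,0,0],"spin":0},{"offset":[0,0,0],"spin":0}]'
```

```text
time: 31.05
ee_pos: [0.621, -0.308, 0.0406]
ee_rot: [0.0, 0.996, 0.095, 0.0]
force: [-2.1, 1.0, 4.4]
finger_gap: 0.0499
grasp_force: 43.0
```

```bash
python3 -m pendant '[{"offset":[0,0,0],"spin":0},{"offset":[0,0,0],"spin":0},{"offset":[0,0,0],"spin":0},{"offset":[0,0,0],"spin":0},{"offset":[0,0,15],"spin":0},{"offset":[0,0,30],"spin":0},{"offset":[0,0,40],"spin":0},{"offset":[0,0,40],"spin":0},{"offset":[-10,-2,30],"spin":0},{"offset":[-30,-5,0],"spin":0},{"offset":[-45,-7,0],"spin":0},{"offset":[-45,-7,0],"spin":0},{"offset":[-45,-7,0],"spin":0},{"offset":[-35,-5,0],"spin":0},{"offset":[-15,-2,0],"spin":0},{"offset":[-5,0,0],"spin":0},{"offset":[0,0,0],"spin":0},{"offset":[0,0,0],"spin":0},{"offset":[0,0,0],"spin":0},{"offset":[0,0,0],"spin":0}]' -0.8 40
python3 - <<'E'
from h import *
c=cam("wrist");save(c,"w10",k=1.5);np.save("w10.npy",c,allow_pickle=True)
E
```

```text
time: 33.05
ee_pos: [0.3922, -0.3425, 0.1942]
ee_rot: [-0.0, 0.995, 0.096, 0.0]
force: [-0.7, 0.0, 0.3]
finger_gap: 0.0768
grasp_force: 0.0
```

View pics/w10.png

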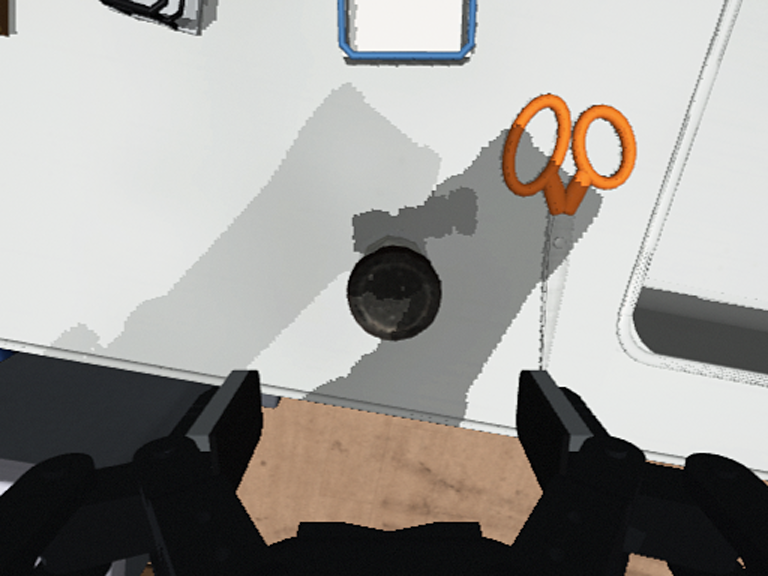

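The dark jar's lid is centred at (394,293).

```bash
python3 - <<'E'
from h import *
c=np.load("w10.npy",allow_pickle=True).item()
print(onz(c,394/1.5,293/1.5,.085))
E
python3 -m pendant '[{"offset":[0,0,0],"spin":0},{"offset":[-1,-1,-20],"spin":0},{"offset":[0,0,-40],"spin":0},{"offset":[0,0,-40],"spin":0},{"offset":[0,0,-32],"spin":0},{"offset":[0,0,-18],"spin":0},{"offset":[0,0,-8],"spin":0},{"offset":[0,0,0],"spin":0},{"offset":[0,0,0],"spin":0},{"offset":[0,0,0],"spin":0}]' -1
```

```text
[ 0.39059044 -0.34498056  0.085     ]
time: 34.1
ee_pos: [0.3905, -0.3444, 0.0374]
ee_rot: [0.001, 0.996, 0.095, 0.001]
force: [-0.4, -0.2, -0.4]
finger_gap: 0.0851
grasp_force: 0.0
```

```bash
python3 -m pendant '[{"offset":[0,0,0],"spin":0},{"offset":[0,0,0],"spin":0},{"offset":[0,0,0],"spin":0},{"offset":[0,0,0],"spin":0},{"offset":[0,0,0],"spin":0},{"offset":[0,0,0],"spin":0},{"offset":[0,0,0],"spin":0},{"offset":[0,0,0],"spin":0}]' 1 40
```

```text
time: 34.9
ee_pos: [0.3903, -0.3448, 0.037]
ee_rot: [0.001, 0.996, 0.095, 0.001]
force: [-0.3, -0.7, 6.8]
finger_gap: 0.0497
grasp_force: 40.1
```

```bash
python3 -m pendant '[{"offset":[0,0,10],"spin":0},{"offset":[0,0,25],"spin":0},{"offset":[0,0,40],"spin":0},{"offset":[3,0,28],"spin":0},{"offset":[15,2,10],"spin":0},{"offset":[30,5,0],"spin":0},{"offset":[38,5,0],"spin":0},{"offset":[36,5,0],"spin":0},{"offset":[25,4,0],"spin":0},{"offset":[10,2,0],"spin":0},{"offset":[3,0,0],"spin":0},{"offset":[0,0,0],"spin":0},{"offset":[0,0,0],"spin":0},{"offset":[0,0,0],"spin":0},{"offset":[0,0,0],"spin":0}]'
python3 - <<'E'
from h import *
c=cam("wrist");save(c,"w11",k=1.5);np.save("w11.npy",c,allow_pickle=True)
E
```

```text
time: 36.4
ee_pos: [0.5486, -0.3214, 0.1493]
ee_rot: [0.0, 0.996, 0.094, -0.0]
force: [0.7, -0.9, -2.3]
finger_gap: 0.0492
grasp_force: 42.4
```

View pics/w11.png

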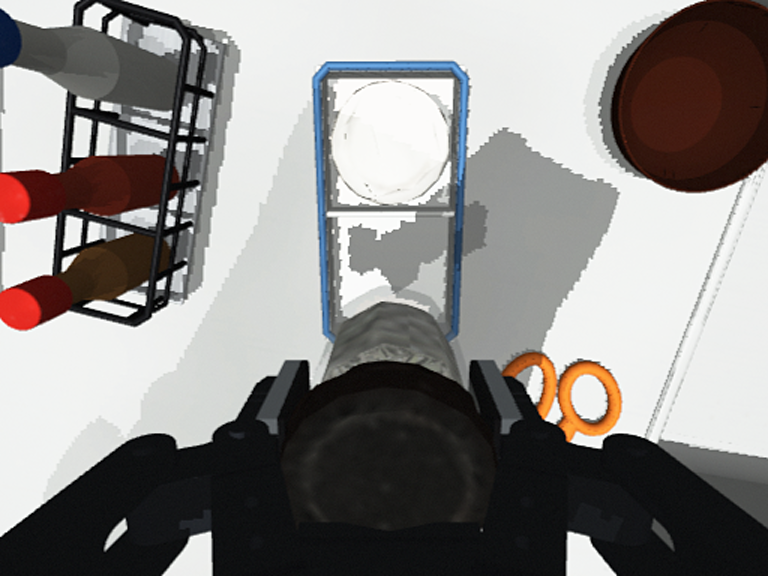

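The nut jar is centred in the far bay, and the near bay lies straight below the dark jar. Lowering by about 108 mm.

```bash
python3 -m pendant '[{"offset":[0,0,-15],"spin":0},{"offset":[0,0,-30],"spin":0},{"offset":[0,0,-28],"spin":0},{"offset":[0,0,-17],"spin":0},{"offset":[0,0,-10],"spin":0},{"offset":[0,0,-4],"spin":0},{"offset":[0,0,-2],"spin":0},{"offset":[0,0,-1],"spin":0},{"offset":[0,0,-1],"spin":0},{"offset":[0,0,0],"spin":0},{"offset":[0,0,0],"spin":0},{"offset":[0,0,0],"spin":0}]'
```

```text
time: 37.65
ee_pos: [0.5499, -0.3209, 0.0416]
ee_rot: [0.0, 0.996, 0.095, 0.0]
force: [0.4, -0.6, -2.2]
finger_gap: 0.0495
grasp_force: 42.4
```

```bash
python3 -m pendant '[{"offset":[0,0,-1],"spin":0},{"offset":[0,0,-0.5],"spin":0},{"offset":[0,0,0],"spin":0},{"offset":[0,0,0],"spin":0}]'
```

```text
time: 38.05
ee_pos: [0.5502, -0.3211, 0.041]
ee_rot: [0.0, 0.996, 0.095, 0.0]
force: [-1.4, 0.2, 5.5]
finger_gap: 0.0495
grasp_force: 40.5
```

```bash
python3 -m pendant '[{"offset":[0,0,0],"spin":0},{"offset":[0,0,0],"spin":0},{"offset":[0,0,0],"spin":0},{"offset":[0,0,0],"spin":0},{"offset":[0,0,15],"spin":0},{"offset":[0,0,30],"spin":0},{"offset":[0,0,40],"spin":0},{"offset":[0,0,40],"spin":0},{"offset":[0,0,40],"spin":0},{"offset":[0,0,40],"spin":0},{"offset":[0,0,40],"spin":0},{"offset":[-20,30,20],"spin":-0.08},{"offset":[-20,40,0],"spin":-0.08},{"offset":[-20,40,0],"spin":-0.03},{"offset":[-10,10,0],"spin":0},{"offset":[0,0,0],"spin":0},{"offset":[0,0,0],"spin":0},{"offset":[0,0,0],"spin":0},{"offset":[0,0,0],"spin":0},{"offset":[0,0,0],"spin":0}]' -0.8 40
python3 - <<'E'
from h import *
c=cam("wrist");save(c,"w12",k=1.5);np.save("w12.npy",c,allow_pickle=True)
E
```

```text
time: 40.05
ee_pos: [0.4801, -0.2019, 0.3044]
ee_rot: [-0.0, 1.0, -0.001, -0.0]
force: [0.1, 0.6, 0.2]
finger_gap: 0.0771
grasp_force: 0.0
```

View pics/w12.png

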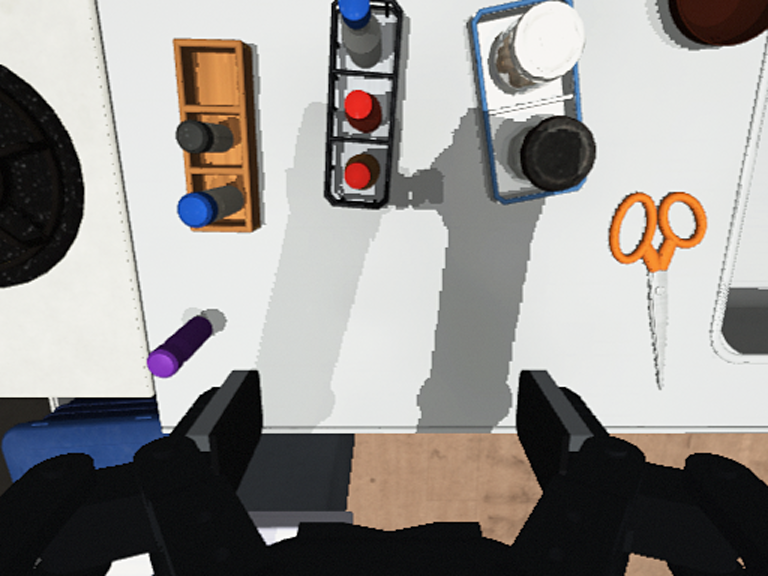

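All five stand upright in their bays: red caps at (358,104) and (358,175), blue shaker at (195,208), jars at (548,40) and (557,152). Quick numeric check before handing in.

Run:
```python
from h import *
c=np.load("w12.npy",allow_pickle=True).item()
for n,u,v,z,C,y in(("red",358,104,.124,(.5827,-.182),-.056),("brown",357,176,.116,(.5827,-.182),-.056),("shaker",194,209,.092,(.559,-.061),-.025),("nut",550,39,.089,(.586,-.315),.19),("dark",557,152,.089,(.586,-.315),.19)):
    p=onz(c,u/1.5,v/1.5,z)[:2]-C; print(n,(1e3*np.array([[np.cos(y),np.sin(y)],[-np.sin(y),np.cos(y)]])@p).round(1))
```

```text
red [-4.3 -0.7]
brown [-48.   -1.1]
shaker [-48.4  -1.6]
nut [35.9  0.2]
dark [-36.7   2.5]
```

```bash
python3 -c "from rig import robot; print(robot.finish_job())"
```

```text
the job is handed in; nothing more can be done
None
```

All five seasonings stand upright in their bays, measured within 5 mm of the bay centres along both axes; the blue-capped bottle and the black-capped shaker were left in place, and the job was handed in at about 40 s with no verdict returned.

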